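# Clip the isolation clamp onto the battery's round post

## Task

Make the battery case safe by clipping the big sprung clamp onto its round terminal post (not the square one). The clamp's handles are parked inside a narrow steel pen, so first take it out by its jaws, lay it flat well clear of the pen and let go; then take it again by its handles, squeeze it open and leave it lying flat on the case's lid with the post held fully home in its closed jaws. Leave the meter, the tape roll and the jar where they are.

Things in the scene. Friction and masses are not known exactly. Their poses are not given: they have to be found in the camera images.
- clamp: Black plastic sprung clamp like a big clothes peg, lying flat, 150 mm long, 24 mm thick (high), about 145 g. Origin on its underside at the steel pivot pin (16 mm across); x points along the centre line to the jaw tips (+70 mm), the two handles end at -80 mm; z up. Both halves turn equally about the pivot, so x stays the centre line. It starts with its handles in the pen, jaws outside.
- clamp_jaws (a point): Centre of the V-shaped seat between the jaws, 55 mm ahead of the pivot on the centre line, 12 mm above the underside: the axis of a post that is fully home passes here. Axes as the clamp's. Closed, the jaws measure 36 mm over the outsides (10 to 55 mm ahead of the pivot) and can be gripped there; squeezing them only keeps them shut. Fully open, the gap between the jaw tips is 36 mm.
- clamp_handles (a point): Where to pinch the handles: 50 mm behind the pivot on the centre line, 12 mm above the underside. Axes as the clamp's. Closed, the handles spread in a V: 54 mm over the outsides here, 69 mm at their ends. Pinching them together (about 8 N on each) opens the jaws; squeezed to the stop they are parallel, 28 mm over the outsides.
- jaw_left (a joint): Opening angle of the clamp's left half (the right one does the same): 0 closed and empty, about 0.06 when closed on a 20 mm post, 0.26 fully squeezed open.
- pen: Fixed pen of bare steel sheet on the bench: two side walls and a back wall, 40 mm high, 4 mm thick, no floor. Origin on the bench where the pivot is parked. The side walls run from 12 to 86 mm behind it (-x), 78 mm apart inside; back wall at -88 mm; open at the front (+x) and above. The clamp points along the pen's x. Only 5 mm is left beside the handles, too little for a finger.
- case: Fixed grey steel battery case, 200 (x) by 280 (y) by 120 mm high, flat lid on top at 120 mm. Origin at the centre of its underside, z up. Two bare steel posts stand on the lid, one round, one square.
- round_post (a point): Foot of the ROUND terminal post, on the lid: 20 mm diameter, 40 mm high. The clamp goes here.
- square_post (a point): Foot of the square post, on the lid: 18 by 18 mm, 40 mm high. Not to be used.
- meter: Grey handheld meter lying on the bench, 150 by 75 by 34 mm; origin at the centre of its underside. Leave alone.
- tape: Black roll of tape lying flat, 100 mm across, 45 mm high; origin at the centre of its underside. Leave alone.
- jar: Glass jar with a steel lid, 68 mm across, 85 mm high; origin at the centre of its underside. Leave alone.
Mind the look-alikes: they are no part of the job. What is shaped like the clamp but green or purple is not meant.

How it is judged:
On the way:
1. the clamp lies still, flat and let go, clear of the pen (pivot at least 110 mm from where it was parked) (horizontal distance between clamp and pen above 0.11 m and contact force between the fingers and clamp below 0.1 N and linear speed of clamp below 0.02 m/s and angle between clamp's own z axis and vertical below 0.15 rad), for 0.2 s.
At the end, for the whole second after the job is handed in: The clamp lies at rest and let go, flat on the case's lid (underside within 6 mm of the lid, tilt under 0.1 rad), its jaws closed on the round post (opening angle 0.03 to 0.10 rad) with the post's axis within 6 mm of the centre of the jaws' seat (horizontal distance between clamp_jaws and round_post below 0.006 m and value of joint jaw_left between 0.03 and 0.1 rad and z of clamp in the frame of round_post between -0.006 and 0.006 m and angle between clamp's own z axis and vertical below 0.1 rad and linear speed of clamp below 0.02 m/s); the robot touches nothing.
It fails at once if the meter is moved by more than 30 mm (distance of meter from where it was at the start of the episode above 0.03 m).
It fails at once if the tape roll is moved by more than 30 mm (distance of tape from where it was at the start of the episode above 0.03 m).
It fails at once if the jar is moved by more than 30 mm (distance of jar from where it was at the start of the episode above 0.03 m).
It also fails if it takes over 56 s, if anything falls off the work surface, if the arm or the gripper's body presses on something with over 40 N, if the wrist force passes 120 N, or if a joint passes its speed limit or range.

## Robot

A 7-joint arm with a two-finger parallel gripper is mounted at the origin on the work surface. World frame = base frame: x ahead of the robot, y to its left, z up, the work surface at z = 0. Lengths are in m, angles in rad, forces in N, time in s.
With the tool pointing down it reaches from about 0.4 to 0.85 m from the base axis. Payload 4.5 kg.
Tool frame: the origin (TCP) lies on the centre line of the jaws, within the pads' length; the fingertips stand 8 mm ahead of it and the grasp point (between the pads) lies 11 mm behind it; z points along the fingers, x is the direction in which the jaws open and shut, and the axes are right-handed (so a half turn about z gives the same grasp; the last joint's range is limited). The gripper opens to 88 mm and grips with 3 to 60 N. Pads are 18 mm wide; open, the fingers measure 123 mm over their backs; the gripper's body (75 mm by 187 mm) begins 45 mm behind the grasp point.
Start: joints at [1.207, 0.689, -0.195, 1.565, 0.157, 0.902, -0.215], TCP at [0.242, -0.576, 0.247] pointing down, gripper open.
Joint ranges: [-3.01, 3.01], [-0.46, 2.08], [-1.47, 1.51], [0.13, 2.56], [-1, 4.14], [0.04, 2.09], [-2.66, 2.66]. Speed limits (rad/s): [2.57, 2.57, 3.14, 3.14, 3.14, 3.14, 3.14].

## Interface

Orientations are given as a unit quaternion [x, y, z, w].
In Python, from plant import r gives the robot as it stands.
- The arm moves only by the shell command python3 -m pendant 'ROWS' [FORCE]. ROWS is JSON, a list of rows, each a list of 3 entries, a list of its own where there are three numbers: the turn, a rotation vector about the tool's x, y, z in rad, then the shift along the tool's x, y, z in m, then the opening, from 0 (shut) to 1 (fully open). In form: [[[wx, wy, wz], [tx, ty, tz], claw], ...]. A call has 1 to 10 rows; each row is the pose to reach, as a shift and turn from the pose commanded when the call began, along the tool's axes at that moment; what a row does not reach only later rows make up. A row lasts 1/10 s, in which the tool goes at most 50 mm and 8.59 degrees, less where a joint would pass 70% of its speed; a pose out of reach is approached as far as the arm can. A call with a gripper value outside its range is refused whole. The fingers move at their own pace and stop on an object; FORCE is the grip in N (left out, the last holds). Time passes only in rows, so rows that repeat a pose let the fingers close. It gives the time, the measured TCP pose, the force and the opening at its end, in the units of the state.
- r.get_state(): the state, without advancing time (a new reading comes with each control period).
- r.snapshot(name): name is "scene" or "top" or "wrist"; returns a dict with "image" (480x640x3 uint8, red, green, blue), "mtx" (3x3 intrinsics, pixels), "dist" ([k1, k2, p1, p2, k3] as OpenCV has them; the pictures are not rectified), "R" (3x3) and "t" (3): a world point X has camera coordinates R X + t; the wrist camera has in their place "T_tool_cam" (4x4, takes a point from camera to tool coordinates, whose origin is the TCP and whose axes are the tool frame's). Camera axes: x right, y down, z forward; pixel columns grow to the right and rows downward; lengths in m; the calibration is good to about 2 mm. A picture is of the moment at which its call begins: read the wrist's pose just before it. There is no depth.
- r.finish_job(): hands the job in, once; it reports no verdict.
The state is a dict: "clock": time; "q": joint angles; "qd": joint speeds; "joint_torque": joint torques, N m; "tool_pos": TCP position; "eef_rot": TCP orientation; "contact_force": force on the tool from outside, world axes, zero at the start; "moment": the same for the moment, N m; "opening": opening from 0.0 (shut) to 1.0 (fully open).
Only numpy, scipy, OpenCV 4.12 (cv2) and the standard library are available. Lean on these libraries where they do the work, as an engineer would, in place of code of your own. Each camera call takes 0.05 s, during which the arm holds its last target. There are 200 camera calls.

## Working session

There is one attempt and no reset: what is moved stays moved. The work goes in short steps, Python scripts to look and compute and a shell command to move; the robot and the scene stay as the last step left them, time stands still between calls to the robot, and variables do not carry over. Pictures are saved under pics/ and viewed, about 8 in all and at most 12, crops included, and the job is handed in when it is done.

```bash
mkdir -p pics
cat > h.py <<'E'
import numpy as np, cv2
from plant import r
from scipy.spatial.transform import Rotation as Ro
def snap(n,save=None):
    s=r.get_state(); d=r.snapshot(n)
    if n=="wrist":
        Rt=Ro.from_quat(s["eef_rot"]).as_matrix(); T=np.array(d["T_tool_cam"])
        Rc=Rt@T[:3,:3]; c=Rt@T[:3,3]+np.array(s["tool_pos"])
        d["R"]=Rc.T; d["t"]=-Rc.T@c
    d["R"]=np.array(d["R"]);d["t"]=np.array(d["t"])
    if save:
        cv2.imwrite("pics/"+save+".png",d["image"][:,:,::-1]); np.savez("pics/"+save,**{k:np.array(d[k]) for k in("image","mtx","dist","R","t")})
    return d
def load(n): return dict(np.load("pics/"+n+".npz"))
def ray(d,uv,z):
    p=cv2.undistortPoints(np.array(uv,float).reshape(-1,1,2),d["mtx"],d["dist"]).reshape(-1,2)
    v=np.c_[p,np.ones(len(p))]@d["R"]; c=-d["R"].T@d["t"]
    return c+v*((z-c[2])/v[:,2])[:,None]
def proj(d,X):
    return cv2.projectPoints(np.array(X,float).reshape(-1,3),cv2.Rodrigues(d["R"])[0],d["t"],d["mtx"],d["dist"])[0].reshape(-1,2)
def totool(p,yaw=None):
    s=r.get_state();R=Ro.from_quat(s["eef_rot"]); return R.inv().apply(np.array(p)-s["tool_pos"])
E
python3 - <<'E'
from h import *
a=snap("scene","s1");b=snap("top","t1")
s=r.get_state();print(s);print(Ro.from_quat(s["eef_rot"]).as_matrix().round(3))
for d in(a,b):print(-d["R"].T@d["t"],d["mtx"][0,0])
E
```

```text
{'clock': 0.1, 'q': array([ 1.20683725,  0.68990919, -0.19452877,  1.5661895 ,  0.15728311,
        0.9024918 , -0.21509106]), 'qd': array([-0.00187092, -0.00091124, -0.00199325, -0.00221541,  0.00093126,
       -0.0003303 , -0.0021771 ]), 'joint_torque': array([-3.55543918e-03, -5.28502107e+01, -1.27152108e+00, -1.53837472e+01,
       -5.25889162e-02,  1.97104448e-03,  3.18491175e-05]), 'tool_pos': array([ 0.24186133, -0.57573159,  0.24599824]), 'eef_rot': array([ 8.32893098e-01, -5.53433321e-01, -6.95074556e-04, -4.05013989e-04]), 'contact_force': array([-0.19592163,  0.20249798,  0.34633499]), 'moment': array([-0.04473772, -0.02252559,  0.03414003]), 'opening': 1.0012222329847316}
[[ 0.387 -0.922 -0.001]
 [-0.922 -0.387  0.001]
 [-0.002  0.    -1.   ]]
[ 1.78532385 -0.21700442  0.90468429] 574.813266794651
[ 0.38626013 -0.09826217  1.5998306 ] 589.9010899860704
```

View pics/t1.png

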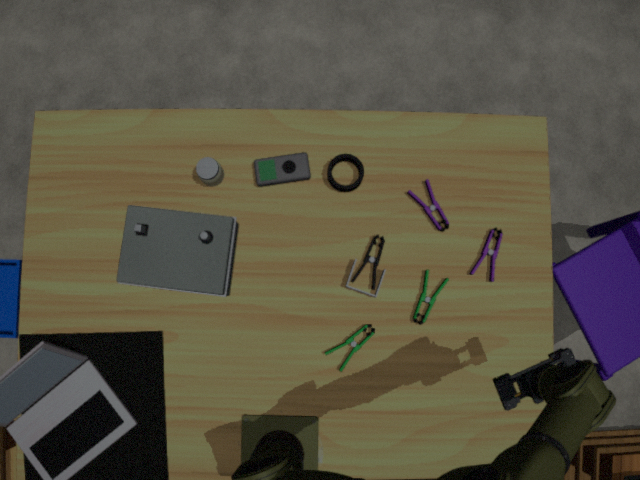

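View pics/s1.png

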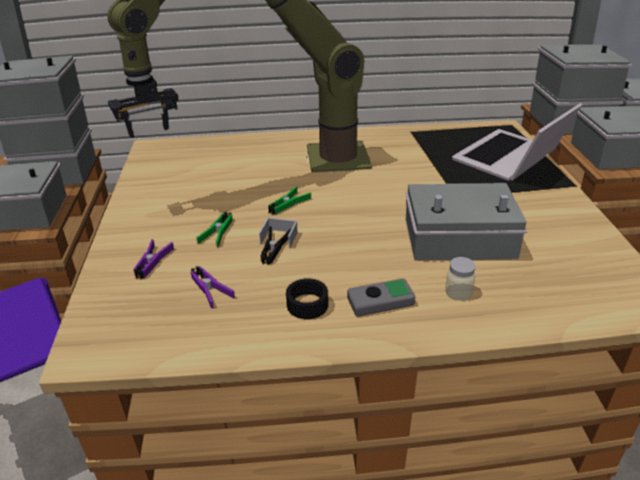

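The top view shows five clamp shapes. The black one, in the pen, has its pivot near (373,258) and its jaws at (379,238). The green ones are at (430,297) and (352,345), the purple ones at (430,208) and (488,253). The black one in the steel pen fits the description; the posts are at (206,236) and (140,229). I'll check both in one close crop.

Run:
```python
from h import *
d=load("t1");im=d["image"][:,:,::-1]
a=cv2.resize(im[225:305,335:395],None,fx=6,fy=6,interpolation=cv2.INTER_CUBIC)
b=cv2.resize(im[205:265,120:220],None,fx=4,fy=4,interpolation=cv2.INTER_CUBIC)
o=np.zeros((480,780,3),np.uint8);o[:,:360]=a;o[:240,370:770]=b
cv2.imwrite("pics/c1.png",np.clip(o*1.6,0,255).astype(np.uint8))
def p(n,u,z):print(n,ray(d,[u],z)[0].round(3))
p("pivot",(373,258),.024);p("tip",(380,237),.024);p("round",(206,236),.16);p("sq",(140,229),.16)
p("tape",(345,173),.04);p("meter",(282,169),.03);p("jar",(208,167),.085)
p("pencornerL",(346,291),.04);p("pencornerR",(379,297),.04)
for u in[(128,206),(237,217),(228,295),(117,282)]:p("case",u,.12)
for n,u in dict(g1=(430,297),g2=(352,345),p1=(430,208),p2=(488,253)).items():p(n,u,.02)
```

```text
pivot [ 0.528 -0.243  0.024]
tip [ 0.585 -0.262  0.024]
round [0.564 0.182 0.16 ]
sq [0.579 0.351 0.16 ]
tape [ 0.756 -0.165  0.04 ]
meter [0.767 0.006 0.03 ]
jar [0.757 0.199 0.085]
pencornerL [ 0.438 -0.171  0.04 ]
pencornerR [ 0.423 -0.258  0.04 ]
case [0.644 0.398 0.12 ]
case [0.618 0.112 0.12 ]
case [0.42  0.129 0.12 ]
case [0.447 0.417 0.12 ]
g1 [ 0.425 -0.398  0.02 ]
g2 [ 0.295 -0.189  0.02 ]
p1 [ 0.667 -0.399  0.02 ]
p2 [ 0.546 -0.559  0.02 ]
```

View pics/c1.png

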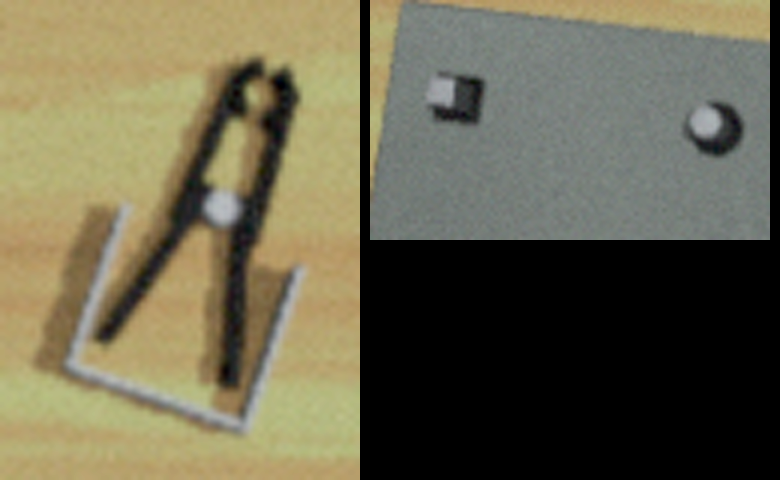

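The crop confirms the choice. The black clamp has its silver pivot at (372,259) and its handles in the pen, and the round post top is near (204,236); the other post at (140,229) is square. Moving above the jaws.

```bash
R='[[0,0,0.71],[-0.177,-0.416,0],1]'; python3 -m pendant '[[[0,0,0.71],[-0.177,-0.416,0],1],[[0,0,0.71],[-0.177,-0.416,0],1],[[0,0,0.71],[-0.177,-0.416,0],1],[[0,0,0.71],[-0.177,-0.416,0],1],[[0,0,0.71],[-0.177,-0.416,0],1],[[0,0,0.71],[-0.177,-0.416,0],1],[[0,0,0.71],[-0.177,-0.416,0],1],[[0,0,0.71],[-0.177,-0.416,0],1],[[0,0,0.71],[-0.177,-0.416,0],1],[[0,0,0.71],[-0.177,-0.416,0],1]]' 30
python3 -m pendant '[[[0,0,0],[0,0,0],1],[[0,0,0],[0,0,0],1],[[0,0,0],[0,0,0],1]]'
python3 - <<'E'
from h import *
d=snap("wrist","w1");s=r.get_state();print(s["clock"],s["q"].round(2));print(Ro.from_quat(s["eef_rot"]).as_matrix().round(3));print(-d["R"].T@d["t"])
E
```

```text
clock: 1.1
tool_pos: [0.563, -0.2426, 0.246]
eef_rot: [-0.594, 0.805, 0.001, 0.003]
contact_force: [0.4, 0.1, -1.0]
opening: 0.996
clock: 1.4
tool_pos: [0.5555, -0.254, 0.2467]
eef_rot: [-0.587, 0.809, -0.0, -0.001]
contact_force: [-0.0, 0.1, -0.4]
opening: 1.004
1.45 [ 0.31  0.67  0.07  1.62 -0.05  0.86 -1.48]
[[-0.31  -0.951 -0.001]
 [-0.951  0.31  -0.001]
 [ 0.001  0.    -1.   ]]
[ 0.63164141 -0.27864368  0.38428309]
```

View pics/w1.png

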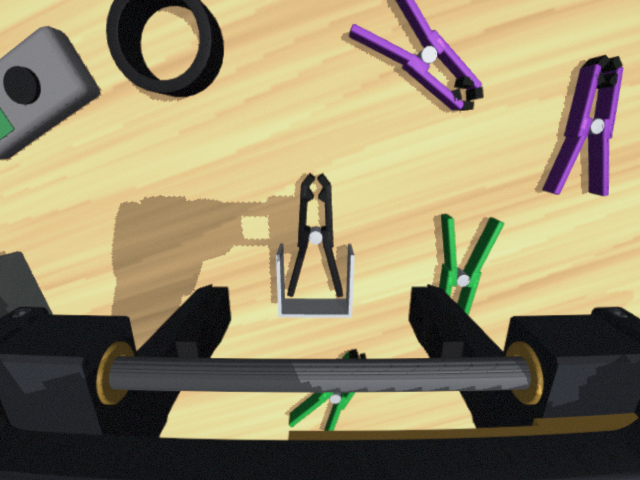

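The wrist view shows the black clamp with its pivot at (315,238) and its jaw tips at (316,180). The pen walls are at (278,..) and (352,..), well clear of the jaws.

Run:
```python
from h import *
d=load("w1");im=d["image"].astype(int)
m=np.zeros((480,640),np.uint8);w=(im.min(2)>150)&(im.max(2)-im.min(2)<25);m[225:250,303:328]=w[225:250,303:328]
ys,xs=np.nonzero(m);pv=(xs.mean(),ys.mean());print(pv,len(xs))
blk=(im.max(2)<70);b=np.zeros_like(blk);b[168:228,285:345]=blk[168:228,285:345]
for y in(176,180,190,200,210,220):
  x=np.nonzero(b[y])[0];print(y,x.min() if len(x) else 0,x.max() if len(x) else 0)
ys,xs=np.nonzero(b);
P=ray(d,[pv],.024)[0];T=ray(d,[(316.5,178)],.024)[0];print(P,T,np.linalg.norm(T-P),np.degrees(np.arctan2(*(T-P)[1::-1])))
W=ray(d,[(278,245),(352,245),(280,313),(350,313)],.04);print(W.round(3),np.linalg.norm(W[0]-W[1]))
a=(W[0]+W[1]-W[2]-W[3]);print(np.degrees(np.arctan2(a[1],a[0])))
D=(T-P)/np.linalg.norm(T-P);g=P+.032*D;g[2]=.013;print(g,totool(g))
```

```text
(np.float64(315.3181818181818), np.float64(237.33333333333334)) 132
176 307 324
180 304 327
190 301 329
200 300 330
210 300 330
220 299 331
[ 0.52525202 -0.2393474   0.024     ] [ 0.58787472 -0.26139857  0.024     ] 0.06639169387197133 -19.39856233679479
[[ 0.534 -0.2    0.04 ]
 [ 0.509 -0.276  0.04 ]
 [ 0.455 -0.173  0.04 ]
 [ 0.43  -0.25   0.04 ]] 0.08026263431709395
-18.343048462589678
[ 0.55543541 -0.2499758   0.013     ] [-0.00389512  0.00136978  0.23379231]
```

Measured against the given sizes: pen inside width 80 mm (given 78), pivot to tip 66 mm (given 70), and the yaws agree. I'll descend, then close on the jaws at 30 N.

```bash
python3 -m pendant '[[[0,0,0],[-0.004,0.001,0.05],1],[[0,0,0],[-0.004,0.001,0.1],1],[[0,0,0],[-0.004,0.001,0.15],1],[[0,0,0],[-0.004,0.001,0.19],1],[[0,0,0],[-0.004,0.001,0.215],1],[[0,0,0],[-0.004,0.001,0.23],1],[[0,0,0],[-0.004,0.001,0.234],1],[[0,0,0],[-0.004,0.001,0.234],1],[[0,0,0],[-0.004,0.001,0.234],1]]' 30
python3 -m pendant '[[[0,0,0],[0,0,0],0],[[0,0,0],[0,0,0],0],[[0,0,0],[0,0,0],0],[[0,0,0],[0,0,0],0],[[0,0,0],[0,0,0],0],[[0,0,0],[0,0,0],0],[[0,0,0],[0,0,0],0],[[0,0,0],[0,0,0],0]]' 30
```

```text
clock: 2.35
tool_pos: [0.5584, -0.2485, 0.0142]
eef_rot: [-0.588, 0.809, -0.001, 0.001]
contact_force: [0.4, 0.0, -0.3]
opening: 0.995
clock: 3.15
tool_pos: [0.5574, -0.248, 0.0128]
eef_rot: [-0.589, 0.808, -0.0, -0.0]
contact_force: [0.2, -0.7, 0.8]
opening: 0.399
```

```bash
python3 -m pendant '[[[0,0,0],[0,0,-0.02],0],[[0,0,0],[0,0,-0.05],0],[[0,0,0],[0,0,-0.09],0],[[0,0,0],[0,0,-0.11],0],[[0,0,0],[0,0,-0.11],0],[[0,0,0],[-0.04,0.008,-0.11],0],[[0,0,0],[-0.08,0.016,-0.11],0],[[0,0,0],[-0.12,0.024,-0.11],0],[[0,0,0],[-0.16,0.034,-0.11],0],[[0,0,0],[-0.168,0.034,-0.11],0]]' 30
python3 -m pendant '[[[0,0,0],[0,0,0],0],[[0,0,0],[0,0,0.04],0],[[0,0,0],[0,0,0.08],0],[[0,0,0],[0,0,0.1],0],[[0,0,0],[0,0,0.106],0],[[0,0,0],[0,0,0.109],0],[[0,0,0],[0,0,0.109],0],[[0,0,0],[0,0,0.109],0]]' 30
python3 - <<'E'
from h import *
d=snap("wrist","w2")
E
```

```text
clock: 4.15
tool_pos: [0.5759, -0.0693, 0.1208]
eef_rot: [-0.592, 0.806, 0.003, 0.0]
contact_force: [-0.4, 1.2, -1.6]
opening: 0.401
clock: 4.95
tool_pos: [0.5774, -0.0781, 0.0148]
eef_rot: [-0.588, 0.809, -0.001, 0.001]
contact_force: [0.3, 0.4, -1.6]
opening: 0.403
```

View pics/w2.png

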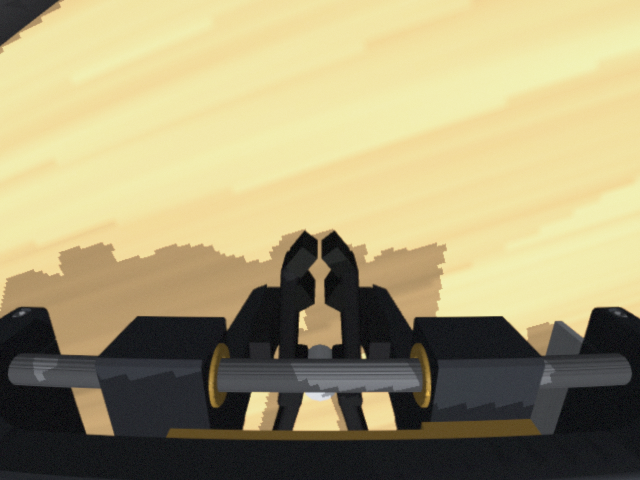

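The wrist view shows the clamp held level by the jaws, free of the pen, on clear bench. I'll lower it the last 2 mm, release, and rise to look.

```bash
python3 -m pendant '[[[0,0,0],[0,0,0.001],0],[[0,0,0],[0,0,0.002],0],[[0,0,0],[0,0,0.002],0],[[0,0,0],[0,0,0.002],1],[[0,0,0],[0,0,0.002],1],[[0,0,0],[0,0,0.002],1],[[0,0,0],[0,0,0.002],1],[[0,0,0],[0,0,0.002],1],[[0,0,0],[0,0,0.002],1]]' 30
python3 -m pendant '[[[0,0,0],[0,0,-0.02],1],[[0,0,0],[0,0,-0.06],1],[[0,0,0],[0,0.02,-0.1],1],[[0,0,0],[0.0,0.06,-0.14],1],[[0,0,0],[0,0.082,-0.16],1],[[0,0,0],[0,0.082,-0.16],1],[[0,0,0],[0,0.082,-0.16],1],[[0,0,0],[0,0.082,-0.16],1]]'
python3 - <<'E'
from h import *
d=snap("wrist","w3");print(r.get_state()["clock"]);snap("top","t3")
E
```

```text
clock: 5.9
tool_pos: [0.5766, -0.0774, 0.0116]
eef_rot: [-0.589, 0.808, 0.0, -0.0]
contact_force: [1.1, -0.5, -0.1]
opening: 0.923
clock: 6.7
tool_pos: [0.4995, -0.0525, 0.1711]
eef_rot: [-0.589, 0.808, -0.0, 0.0]
contact_force: [0.2, -0.2, 0.4]
opening: 1.001
6.75
```

View pics/w3.png

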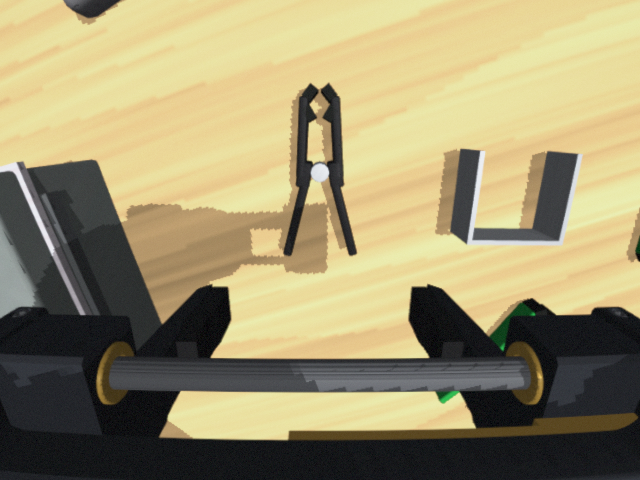

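The clamp lies flat and free with its pivot at (320,172), tips at (320,87) and handle ends at (288,252) and (352,252). Stage 1 looks done.

Run:
```python
from h import *
d=load("w3");im=d["image"].astype(int)
m=np.zeros((480,640),np.uint8);w=(im.min(2)>150)&(im.max(2)-im.min(2)<25);m[158:186,306:334]=w[158:186,306:334]
ys,xs=np.nonzero(m);pv=(xs.mean(),ys.mean())
P=ray(d,[pv],.024)[0];T=ray(d,[(320,86)],.024)[0];H=ray(d,[(288,252),(352,252)],.024)
print(pv,P,T,H,np.linalg.norm(T-P),np.linalg.norm(H[0]-H[1]),np.linalg.norm(H.mean(0)-P))
D=T-H.mean(0);print("yaw",np.degrees(np.arctan2(D[1],D[0])));D/=np.linalg.norm(D)
g=P-.05*D;g[2]=.013;print(g,totool(g))
# round post with the top view
for nm in("t1","t3"):
  t=load(nm);i=t["image"].astype(int);c=i[226:246,195:215];b=c.min(2)>np.percentile(c.min(2),75)+25
  ys,xs=np.nonzero(b);print(nm,len(xs),xs.mean()+195,ys.mean()+226,ray(t,[(xs.mean()+195,ys.mean()+226)],.16))
```

```text
(np.float64(319.52471482889734), np.float64(172.28136882129277)) [ 0.54508505 -0.06706907  0.024     ] [ 0.60903931 -0.08811556  0.024     ] [[ 0.48618092 -0.018137    0.024     ]
 [ 0.4684265  -0.07312249  0.024     ]] 0.06732831296408164 0.05778081658291384 0.07109117824729298
yaw -17.874940043369037
[ 0.49749862 -0.05172205  0.013     ] [-0.00033437  0.00176457  0.15773732]
t1 18 204.22222222222223 235.16666666666666 [[0.56551668 0.18681824 0.16      ]]
t3 20 203.9 235.05 [[0.56579595 0.18763681 0.16      ]]
```

```bash
python3 -m pendant '[[[0,0,0],[0,0.002,0.05],1],[[0,0,0],[0,0.002,0.1],1],[[0,0,0],[0,0.002,0.13],1],[[0,0,0],[0,0.002,0.15],1],[[0,0,0],[0,0.002,0.158],1],[[0,0,0],[0,0.002,0.158],1],[[0,0,0],[0,0.002,0.158],1]]' 30
python3 -m pendant '[[[0,0,0],[0,0,0],0],[[0,0,0],[0,0,0],0],[[0,0,0],[0,0,0],0],[[0,0,0],[0,0,0],0],[[0,0,0],[0,0,0],0],[[0,0,0],[0,0,0],0],[[0,0,0],[0,0,0],0],[[0,0,0],[0,0,0],0],[[0,0,0],[0,0,0],0]]' 35
python3 -m pendant '[[[0,0,0],[0,0,-0.03],0],[[0,0,0],[0,0,-0.07],0],[[0,0,0],[0,0,-0.12],0],[[0,0,0],[0,0,-0.17],0],[[0,0,0],[0,0,-0.20],0],[[0,0,0],[0,0,-0.20],0],[[0,0,0],[0,0,-0.20],0],[[0,0,0],[0,0,-0.20],0]]'
python3 - <<'E'
from h import *
d=snap("wrist","w4");s=r.get_state();print(s["clock"],s["q"].round(2))
E
```

```text
clock: 7.5
tool_pos: [0.4972, -0.0519, 0.0141]
eef_rot: [-0.588, 0.809, -0.0, 0.0]
contact_force: [-0.1, 0.2, -0.2]
opening: 1.006
clock: 8.4
tool_pos: [0.4961, -0.0514, 0.0143]
eef_rot: [-0.589, 0.808, 0.0, -0.0]
contact_force: [-2.5, 1.3, 8.0]
opening: 0.3
clock: 9.2
tool_pos: [0.4954, -0.0514, 0.2122]
eef_rot: [-0.589, 0.808, 0.001, -0.001]
contact_force: [-0.4, 0.3, -1.4]
opening: 0.301
9.25 [-0.07  0.58  0.12  1.99 -0.12  0.58 -1.75]
```

View pics/w4.png

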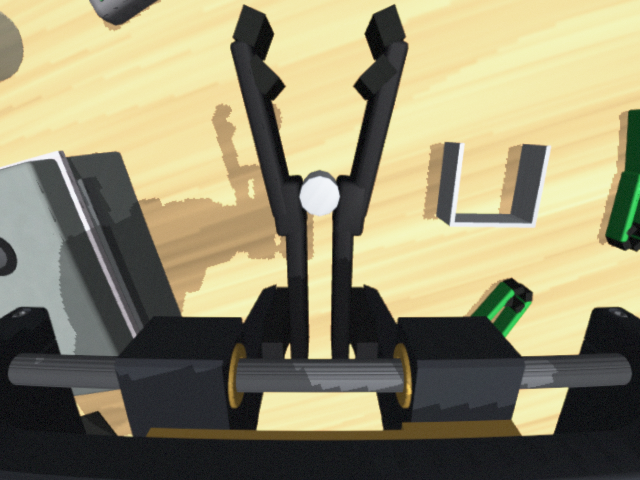

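The clamp is held level by its handles, jaws open (opening 0.30, about 26 mm, so squeezed to the stop), pivot at (320,195). I'll carry it over the round post and look again.

```bash
python3 -m pendant '[[[0,0,0],[-0.01,0.005,-0.02],0],[[0,0,0],[-0.04,0.018,-0.03],0],[[0,0,0],[-0.08,0.036,-0.03],0],[[0,0,0],[-0.12,0.054,-0.03],0],[[0,0,0],[-0.16,0.072,-0.03],0],[[0,0,0],[-0.2,0.09,-0.03],0],[[0,0,0],[-0.235,0.106,-0.03],0],[[0,0,0],[-0.249,0.112,-0.03],0],[[0,0,0],[-0.249,0.112,-0.03],0],[[0,0,0],[-0.249,0.112,-0.03],0]]' 35
python3 -m pendant '[[[0,0,0],[0,0,0],0],[[0,0,0],[0,0,0],0],[[0,0,0],[0,0,0],0]]'
python3 - <<'E'
from h import *
d=snap("wrist","w5");s=r.get_state();print(s["clock"],s["q"].round(2))
d4=load("w4")
# pivot in tool frame from w5 (pin, known height above TCP .010)
im=d["image"].astype(int);m=np.zeros((480,640),np.uint8);w=(im.min(2)>130)&(im.max(2)-im.min(2)<25);m[170:220,295:345]=w[170:220,295:345]
ys,xs=np.nonzero(m);pv=(xs.mean(),ys.mean());print(pv,len(xs))
print(totool(ray(d,[pv],s["tool_pos"][2]+.010)[0]))
E
```

```text
clock: 10.25
tool_pos: [0.4665, 0.2176, 0.2428]
eef_rot: [-0.588, 0.809, -0.001, -0.001]
contact_force: [0.3, 0.2, -1.9]
opening: 0.298
clock: 10.55
tool_pos: [0.4669, 0.2184, 0.2438]
eef_rot: [-0.588, 0.809, -0.0, -0.0]
contact_force: [-0.3, -0.4, -1.4]
opening: 0.299
10.6 [-0.64  0.56  0.19  1.91 -0.15  0.69 -2.25]
(np.float64(319.50960219478736), np.float64(192.88545953360767)) 1458
[ 0.00028517 -0.057878   -0.00998383]
```

View pics/w5.png

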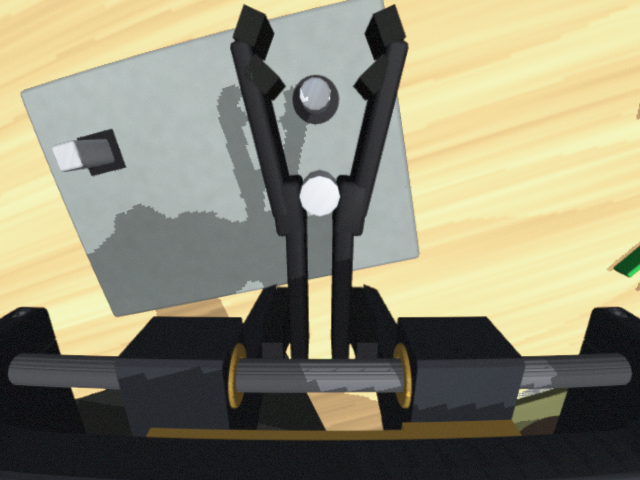

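The round post is between the open jaws, its top at about (316,93); the square post at (68,155) is well away. The clamp seems to have slid about 6 mm forward in the grip, so I'll compute the correction from this view.

```bash
python3 - <<'E'
from h import *
d=load("w5");s=r.get_state();K=d["mtx"];print(K[0,0],d["dist"].round(3))
c=-d["R"].T@d["t"];print("cam tool",totool(c), "pin depth by size",K[0,0]*.016/43.1, "expected",c[2]-s["tool_pos"][2]-.010)
im=d["image"]
g=cv2.cvtColor(im,cv2.COLOR_RGB2GRAY)
crop=im[65:130,285:350].astype(int);np.set_printoptions(linewidth=250)
print(g[70:126:4,286:350:3])
E
python3 - <<'E'
import cv2
im=cv2.imread('pics/w5.png')[0:220,210:430]
cv2.imwrite('pics/c5.png',cv2.resize(im,None,fx=2.7,fy=2.7,interpolation=cv2.INTER_CUBIC))
E
```

```text
335.44371780915674 [-0.055  0.     0.     0.     0.   ]
cam tool [ 0.00029981 -0.0800871  -0.13762559] pin depth by size 0.12452667018437374 expected 0.1276479401503139
[[183 182 184 182 182 181 182 179 181 184 182 183 186 185 186 186 185 185 183 182 182 180]
 [188 186 186 186 184 180 181 178 166 160 158 165 180 182 183 185 184 186 185 185 180 179]
 [186 187 187 184 182 176 106  66 119 147 148 130  67  66 149 184 185 184 184 184 180 180]
 [183 182 184 185 148  57 135 166 169 179 176 178 172 135  67  80 182 182 184 182 181 181]
 [161 180 145 134  47 103 170 171 170 178 174 176 169 166 116  62  81 184 185 184 182 181]
 [153 129 118  38  41 211 170 167 179 176 176 174 166 168 160  75  63 126 184 184 183 180]
 [121 122 104  34  37 225 169 170 176 171 174 169 165 165 159  67  59  72 186 185 184 180]
 [124 121  82  34  34 208 228 238 170 171 174 164 168 166 183  63  64  63 181 186 184 180]
 [139 124  92  38  37  63 165 171 167 172 167 167 167 162  87  62  63  65 183 183 182 181]
 [125 125 120  34  37  38  79 146 166 166 163 161 151  98  64  60  63  89 184 181 180 181]
 [133 124 120  57  38  33  34  58  75  85  84  78  73  68  62  61  63 166 181 182 181 180]
 [122 124 122 120  45  34  33  37  41  57  61  60  59  58  58  61 137 181 181 183 181 182]
 [121 121 124 124 123  64  37  37  59  59  59  56  57  57  63 159 180 181 183 179 180 182]
 [119 122 123 121 122 124 120  73  69  55  57  64  81 160 182 179 182 182 181 179 179 179]]
```

View pics/c5.png

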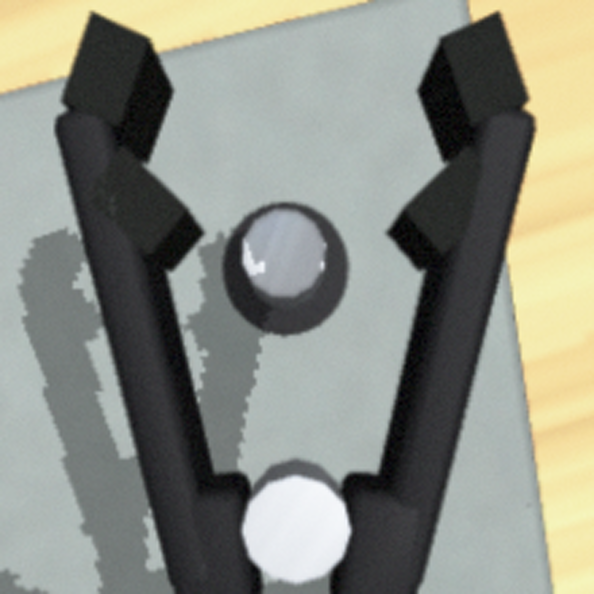

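The crop shows the post top disc centred near image (315.4,93.4) and a dark flat collar around its foot. The jaws' V notches are near (266,59) and (376,58).

Run:
```python
from h import *
d=load("w5");s=r.get_state();z=s["tool_pos"][2]
q=lambda uv,h:print(uv,h,ray(d,[uv],h)[0].round(4),"tool",totool(ray(d,[uv],h)[0]).round(4))
q((315.4,93.4),.16);q((315.9,99.6),.12);q((319.5,192.9),z+.013);q((319.5,192.9),z+.010)
q((320.6,58.7),z+.010);q((320.6,58.7),z-.002)
q((210+117/2.7,150/2.7),z+.01);q((210+480/2.7,150/2.7),z+.01)
q((244.5,4.5),z+.01);q((394,4.5),z+.01)
```

```text
(315.4, 93.4) 0.16 [0.5657 0.1889 0.16  ] tool [-0.0022 -0.1032  0.0839]
(315.9, 99.6) 0.12 [0.5657 0.1891 0.12  ] tool [-0.0023 -0.1032  0.1239]
(319.5, 192.9) 0.25682345569257603 [0.5223 0.2004 0.2568] tool [ 0.0003 -0.0584 -0.013 ]
(319.5, 192.9) 0.253823455692576 [0.5218 0.2006 0.2538] tool [ 0.0003 -0.0579 -0.01  ]
(320.6, 58.7) 0.253823455692576 [0.5662 0.1857 0.2538] tool [ 0.0007 -0.1047 -0.01  ]
(320.6, 58.7) 0.24182345569257602 [0.5684 0.185  0.2418] tool [ 0.0007 -0.107   0.002 ]
(253.33333333333331, 55.55555555555555) 0.253823455692576 [0.5745 0.2075 0.2538] tool [-0.0225 -0.1059 -0.01  ]
(387.77777777777777, 55.55555555555555) 0.253823455692576 [0.5601 0.1633 0.2538] tool [ 0.0239 -0.1058 -0.01  ]
(244.5, 4.5) 0.253823455692576 [0.5903 0.2047 0.2538] tool [-0.0248 -0.1218 -0.01  ]
(394, 4.5) 0.253823455692576 [0.5748 0.1571 0.2538] tool [ 0.0253 -0.1217 -0.01  ]
```

All the checks agree: the post is at (0.566,0.189) in both the wrist and top views, and the notches and tips match a pivot at tool y = −0.058. The shift needed is (−0.0025, +0.010). I'll align high, then descend.

```bash
python3 -m pendant '[[[0,0,0],[-0.002,0.01,0],0],[[0,0,0],[-0.002,0.01,0],0],[[0,0,0],[-0.002,0.01,0.03],0],[[0,0,0],[-0.002,0.01,0.06],0],[[0,0,0],[-0.002,0.01,0.08],0],[[0,0,0],[-0.002,0.01,0.095],0],[[0,0,0],[-0.002,0.01,0.102],0],[[0,0,0],[-0.002,0.01,0.104],0],[[0,0,0],[-0.002,0.01,0.104],0],[[0,0,0],[-0.002,0.01,0.104],0]]' 35
python3 -m pendant '[[[0,0,0],[0,0,0.002],0],[[0,0,0],[0,0,0.003],0],[[0,0,0],[0,0,0.004],0],[[0,0,0],[0,0,0.004],0]]'
python3 - <<'E'
from h import *
d=snap("wrist","w6")
E
```

```text
clock: 11.6
tool_pos: [0.4581, 0.225, 0.1404]
eef_rot: [-0.589, 0.808, -0.0, 0.001]
contact_force: [0.8, 1.0, -1.2]
opening: 0.299
clock: 12.0
tool_pos: [0.4576, 0.2247, 0.1357]
eef_rot: [-0.589, 0.808, -0.0, -0.0]
contact_force: [-0.4, 0.2, -1.5]
opening: 0.298
```

View pics/w6.png

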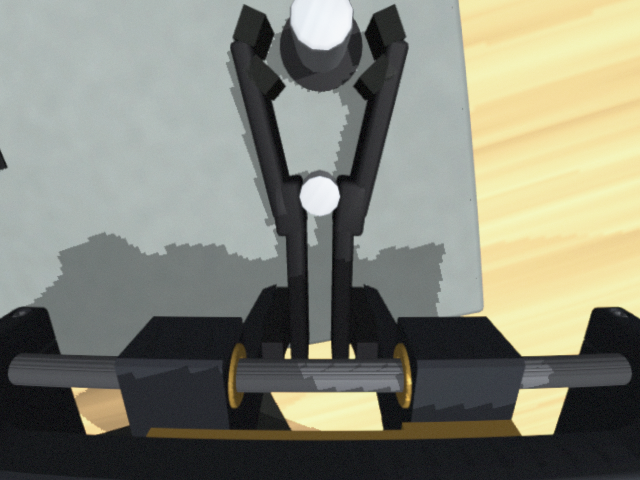

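The post stands between the jaws with clearance (its top is at about (321,20)), and the clamp is not yet touching: the force is only its weight. I'll ease it down.

```bash
python3 -m pendant '[[[0,0,0],[0,0,0.001],0],[[0,0,0],[0,0,0.001],0],[[0,0,0],[0,0,0.001],0],[[0,0,0],[0,0,0.001],0]]'; python3 -m pendant '[[[0,0,0],[0,0,0.001],0],[[0,0,0],[0,0,0.001],0],[[0,0,0],[0,0,0.001],0],[[0,0,0],[0,0,0.001],0]]'
```

```text
clock: 12.45
tool_pos: [0.4577, 0.2247, 0.1347]
eef_rot: [-0.589, 0.808, -0.0, -0.0]
contact_force: [-0.3, -0.4, -1.3]
opening: 0.3
clock: 12.85
tool_pos: [0.4577, 0.2247, 0.1343]
eef_rot: [-0.589, 0.808, 0.0, 0.0]
contact_force: [-1.8, -0.2, 6.0]
opening: 0.297
```

Contact with the lid at 6 N, at the expected height. Releasing in stages.

```bash
python3 -m pendant '[[[0,0,0],[0,0,-0.0005],0.4],[[0,0,0],[0,0,-0.0005],0.5],[[0,0,0],[0,0,-0.0005],0.6],[[0,0,0],[0,0,-0.0005],0.7],[[0,0,0],[0,0,-0.0005],0.8],[[0,0,0],[0,0,-0.0005],1],[[0,0,0],[0,0,-0.0005],1],[[0,0,0],[0,0,-0.0005],1],[[0,0,0],[0,0,-0.0005],1],[[0,0,0],[0,0,-0.0005],1]]'
python3 -m pendant '[[[0,0,0],[0,0,-0.02],1],[[0,0,0],[0,0,-0.06],1],[[0,0,0],[0,0,-0.11],1],[[0,0,0],[0,0,-0.15],1],[[0,0,0],[0,0,-0.15],1],[[0,0,0],[0,0,-0.15],1],[[0,0,0],[0,0,-0.15],1]]'
python3 - <<'E'
from h import *
d=snap("wrist","w7");snap("scene","s7")
E
```

```text
clock: 13.85
tool_pos: [0.4577, 0.2247, 0.1342]
eef_rot: [-0.589, 0.808, -0.0, 0.0]
contact_force: [0.1, 0.8, 0.4]
opening: 1.002
clock: 14.55
tool_pos: [0.4567, 0.2244, 0.283]
eef_rot: [-0.589, 0.808, 0.0, -0.001]
contact_force: [0.3, 0.4, -0.4]
opening: 0.999
```

View pics/w7.png

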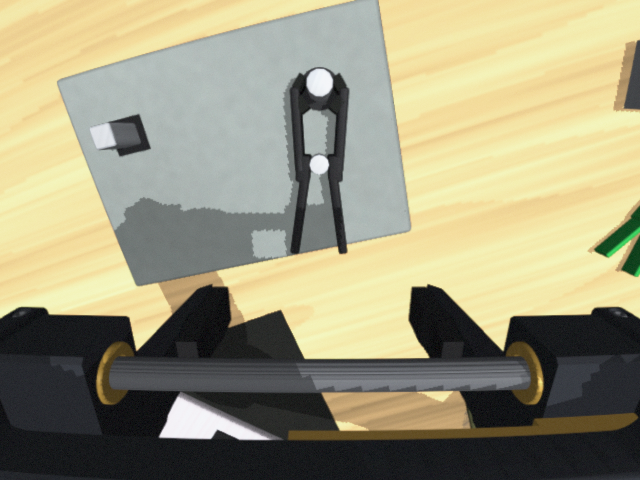

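The clamp is let go with its jaws shut around the round post at (320,82), pivot at (319,164) and handle ends at (295,252) and (343,252). I'll measure the fit and view the scene crop, which is my last picture.

Run:
```python
from h import *
d=load("w7");im=d["image"].astype(int)
def blob(x0,x1,y0,y1):
  w=(im.min(2)>190)[y0:y1,x0:x1];ys,xs=np.nonzero(w);print("blob",len(xs),xs.min()+x0,xs.max()+x0,ys.min()+y0,ys.max()+y0);return((xs.min()+xs.max())/2+x0,(ys.min()+ys.max())/2+y0)
pv=blob(305,334,150,178);po=blob(304,336,64,98)
P=ray(d,[pv],.146)[0];Q=ray(d,[po],.16)[0];H=ray(d,[(295,251),(343,251)],.144)
print(P,Q,np.linalg.norm((P-Q)[:2]),"handle ends",np.linalg.norm(H[0]-H[1]),np.linalg.norm(H.mean(0)-P))
s=load("s7")["image"][170:270,390:540,::-1];cv2.imwrite("pics/c7.png",cv2.resize(s,None,fx=5,fy=5,interpolation=cv2.INTER_CUBIC))
```

```text
blob 274 310 328 155 174
blob 538 307 331 69 95
[0.50901828 0.2078051  0.146     ] [0.5658086  0.18946469 0.16      ] 0.05967839778215821 handle ends 0.04206583528584216 0.07463252182131944
```

View pics/c7.png

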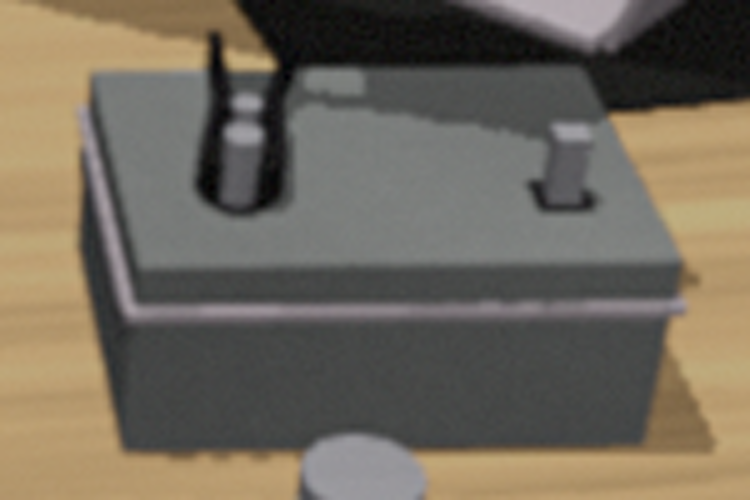

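The post is round and inside the jaws, and the clamp lies flat. But pivot-to-post measures 60 mm instead of 55, and the handle spread looks narrow, so the post may not be fully home. I'll measure the opening angle from the handle slopes.

Run:
```python
from h import *
def ang(n,xr,rows,cut,z,skip):
  d=load(n);g=d["image"].max(2).astype(float);L=[];Rr=[]
  for y in rows:
    x=np.nonzero(g[y,xr[0]:xr[1]]<cut)[0]+xr[0]
    if len(x)<4: continue
    L.append((x.min(),y));Rr.append((x.max(),y))
  A=ray(d,L,z);B=ray(d,Rr,z)
  def dirn(P):
    v=np.linalg.svd(P[:,:2]-P[:,:2].mean(0))[2][0];v=v if v[0]<0 else -v;return np.arctan2(v[1],v[0])
  a,b=dirn(A),dirn(B);da=(b-a+np.pi)%(2*np.pi)-np.pi
  w=np.linalg.norm(A-B,axis=1)
  print(n,"half angle",abs(da)/2,"widths mm",(w*1000).round(1)[::4],L[::6],Rr[::6])
ang("w3",(270,370),range(194,250,2),75,.024,0)
ang("w7",(280,360),range(186,250,2),70,.144,0)
for n,xs,rows,z in(("w3",(285,355),(100,110,120,130,140,150),.024),("w7",(275,365),(90,100,110,120,130,140,150),.144)):
  d=load(n);g=d["image"].max(2)
  for y in rows:
    x=np.nonzero(g[y,xs[0]:xs[1]]<65)[0]+xs[0];a,b=ray(d,[(x.min(),y),(x.max()+1,y)],z);print(n,y,x.min(),x.max(),(np.linalg.norm(a-b)*1000).round(1))
```

```text
w3 half angle 0.2563057331313505 widths mm [36.8 40.5 44.2 48.1 52.  55.9 59.9] [(np.int64(298), 194), (np.int64(295), 206), (np.int64(292), 218), (np.int64(289), 230), (np.int64(286), 242)] [(np.int64(341), 194), (np.int64(344), 206), (np.int64(347), 218), (np.int64(350), 230), (np.int64(353), 242)]
w7 half angle 0.1454473221236008 widths mm [32.2 34.1 36.  37.9 39.9 41.9 44.  46. ] [(np.int64(299), 186), (np.int64(297), 198), (np.int64(296), 210), (np.int64(294), 222), (np.int64(293), 234), (np.int64(291), 246)] [(np.int64(338), 186), (np.int64(339), 198), (np.int64(341), 210), (np.int64(342), 222), (np.int64(344), 234), (np.int64(345), 246)]
w3 100 300 338 30.9
w3 110 299 339 32.8
w3 120 299 339 33.0
w3 130 298 340 34.9
w3 140 298 340 35.2
w3 150 297 340 36.3
w7 90 290 347 44.4
w7 100 291 347 43.9
w7 110 291 346 43.5
w7 120 292 345 42.2
w7 130 293 344 41.0
w7 140 293 344 41.3
w7 150 294 343 40.0
```

The opening angle is about 0.11, so the post sits roughly 5 mm forward of home: as the handles spread, the pads dragged the clamp back. The fix is to squeeze again, set it so the pivot is about 51 mm from the post, and let the release draw it home.

```bash
python3 -m pendant '[[[0,0,0],[0,-0.002,0.04],1],[[0,0,0],[0,-0.002,0.08],1],[[0,0,0],[0,-0.002,0.12],1],[[0,0,0],[0,-0.002,0.14],1],[[0,0,0],[0,-0.002,0.147],1],[[0,0,0],[0,-0.002,0.148],1],[[0,0,0],[0,-0.002,0.148],1],[[0,0,0],[0,-0.002,0.148],1]]' 35
python3 -m pendant '[[[0,0,0],[0,0,0],0],[[0,0,0],[0,0,0],0],[[0,0,0],[0,0,0],0],[[0,0,0],[0,0,0],0],[[0,0,0],[0,0,0],0],[[0,0,0],[0,0,0],0],[[0,0,0],[0,0,0],0],[[0,0,0],[0,0,0],0]]' 35
python3 - <<'E'
from h import *
d=snap("wrist","w8");im=d["image"].astype(int);s=r.get_state()
w=(im.min(2)>170)[170:222,295:345];ys,xs=np.nonzero(w);pv=((xs.min()+xs.max())/2+295,(ys.min()+ys.max())/2+170);print(pv,len(xs))
P=ray(d,[pv],.147)[0];D=np.array([.951,-.31]);print(P,"gap to post",(np.array([.5658,.1895])-P[:2])@D,"lateral",(np.array([.5658,.1895])-P[:2])@[.31,.951],totool(P))
E
```

```text
clock: 15.45
tool_pos: [0.4603, 0.2244, 0.1372]
eef_rot: [-0.589, 0.808, -0.0, 0.001]
contact_force: [-0.9, -0.1, 1.0]
opening: 0.999
clock: 16.25
tool_pos: [0.4591, 0.2241, 0.1363]
eef_rot: [-0.589, 0.808, 0.0, -0.0]
contact_force: [-2.4, -1.0, 6.9]
opening: 0.305
(np.float64(317.0), np.float64(195.5)) 1288
[0.51351554 0.20765209 0.147     ] gap to post 0.055349670191741474 lateral -0.0010544551496674875 [-0.00104262 -0.0568268  -0.01075356]
```

```bash
python3 -m pendant '[[[0,0,0],[0,0,-0.002],0],[[0,0,0],[0,-0.003,-0.002],0],[[0,0,0],[0,-0.005,-0.002],0],[[0,0,0],[0,-0.005,-0.002],0],[[0,0,0],[0,-0.005,-0.001],0],[[0,0,0],[0,-0.005,0],0],[[0,0,0],[0,-0.005,0],0],[[0,0,0],[0,-0.005,0],0]]' 35
python3 -m pendant '[[[0,0,0],[0,0,0],0.4],[[0,0,0],[0,0,0],0.5],[[0,0,0],[0,0,0],0.6],[[0,0,0],[0,0,0],0.7],[[0,0,0],[0,0,0],0.8],[[0,0,0],[0,0,0],1],[[0,0,0],[0,0,0],1],[[0,0,0],[0,0,0],1],[[0,0,0],[0,0,0],1]]'
python3 -m pendant '[[[0,0,0],[0,0,-0.02],1],[[0,0,0],[0,0,-0.06],1],[[0,0,0],[0,0,-0.11],1],[[0,0,0],[0,0,-0.15],1],[[0,0,0],[0,0,-0.15],1],[[0,0,0],[0,0,-0.15],1],[[0,0,0],[0,0,-0.15],1]]'
python3 - <<'E'
from h import *
d=snap("wrist","w9");im=d["image"].astype(int)
def blob(x0,x1,y0,y1):
  w=(im.min(2)>190)[y0:y1,x0:x1];ys,xs=np.nonzero(w);print("blob",len(xs),xs.min()+x0,xs.max()+x0,ys.min()+y0,ys.max()+y0);return((xs.min()+xs.max())/2+x0,(ys.min()+ys.max())/2+y0)
pv=blob(303,336,148,180);po=blob(302,338,62,105)
P=ray(d,[pv],.146)[0];Q=ray(d,[po],.16)[0];print(P,Q,np.linalg.norm((P-Q)[:2]))
g=im.max(2);L=[];R=[]
for y in range(190,248,2):
  x=np.nonzero(g[y,275:365]<70)[0]+275
  if len(x)>3:L.append((x.min(),y));R.append((x.max(),y))
print(L[::7],R[::7]);A=ray(d,L,.144);B=ray(d,R,.144)
sl=lambda P:np.polyfit(P[:,0]*.951-P[:,1]*.31,P[:,0]*.31+P[:,1]*.951,1)[0]
print("jaw angle",.256-(np.arctan(sl(B))-np.arctan(sl(A)))/2, "widths",(np.linalg.norm(A-B,axis=1)*1000).round(1)[::5])
E
```

```text
clock: 17.1
tool_pos: [0.4643, 0.2225, 0.1363]
eef_rot: [-0.589, 0.808, -0.0, 0.0]
contact_force: [0.2, 0.3, 2.2]
opening: 0.299
clock: 18.0
tool_pos: [0.4643, 0.2226, 0.1362]
eef_rot: [-0.589, 0.808, -0.0, -0.0]
contact_force: [0.5, 0.7, 0.6]
opening: 0.999
clock: 18.7
tool_pos: [0.4633, 0.2223, 0.285]
eef_rot: [-0.589, 0.808, 0.0, -0.001]
contact_force: [-0.0, -1.4, -0.2]
opening: 0.997
blob 265 310 327 159 177
blob 514 307 331 80 104
[0.51293526 0.20697668 0.146     ] [0.56623169 0.18933544 0.16      ] 0.05614020742315899
[(np.int64(298), 190), (np.int64(295), 204), (np.int64(293), 218), (np.int64(290), 232), (np.int64(287), 246)] [(np.int64(339), 190), (np.int64(341), 204), (np.int64(344), 218), (np.int64(346), 232), (np.int64(349), 246)]
jaw angle 0.0633261967080086 widths [34.2 37.9 40.7 44.6 48.4 50.7]
```

The opening angle is now 0.063 (0.06 expected) and pivot-to-post is 56 mm (55 expected). The gripper is clear and open, so I'm handing in.

Run:
```python
from h import *
a=load("t1")["image"].astype(int);b=snap("top","t9")["image"].astype(int)
for n,(x,y) in dict(meter=(282,169),tape=(345,173),jar=(208,170)).items():print(n,np.abs(a-b)[y-22:y+22,x-30:x+30].mean().round(2))
print(r.get_state()["clock"],r.finish_job())
```

```text
meter 2.5
tape 2.99
jar 2.11
the job is handed in; nothing more can be done
18.8 None
```

The clamp is clipped onto the round post, lying on the case lid and let go, and the job was handed in at 18.8 s; the hand-in gives no verdict. I took the clamp out of the pen by its jaws, laid it flat on clear bench about 17 cm away and let go. Then I squeezed it open by the handles and set it on the post.

- **First try failed the check:** after the first release the jaw angle read about 0.11, with the post about 5 mm forward of its seat. As the handles spread, the gripper pads had dragged the clamp back. I squeezed it again, moved it 5 mm forward and released.
- **Final fit:** the last wrist picture gives a jaw angle of 0.063 (allowed 0.03 to 0.10). Pivot to post is 56.1 mm against a nominal 55, so the post is about 1 mm from the seat centre.
- **Height and flatness:** the release height puts the underside about 2 mm above nominal lid height. I saw the clamp flat on the lid after the first try, but not in a picture after the second.
- **Other objects:** the start and end top views show no visible change at the meter, tape roll or jar. The gripper finished open, about 15 cm above the clamp.

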